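Snap the food tub's lid shut all round

TASK

The lid lies on the steel food tub, but the four sides of its rim still stand up. Press all four rim sections down with the fingertips until each one clicks shut and stays down flat. Do not pick up or tilt the tub or shove it away from its place, and leave the tin, the garlic and the bowl beside it alone.

Things in the scene. Friction and masses are not known exactly. Their poses are not given: they have to be found in the camera images.
- tub: low rectangular steel food tub with a grey plastic lid, loose, 0.75 kg; lid 154 mm along its x, 204 mm along its y. Origin: centre of its underside, z up. The lid's centre panel (100 x 150 mm, sunk to z = 73 mm) and four round corners (27 mm, top z = 80 mm) are fixed; between the corners lie four hinged rim sections. Steel walls stand 5 mm inside the rim's outer edge
- rim_far (a joint): rim section on the tub's +x side, 146 mm long, 27 mm deep, hinged on its inner edge: 0 = outer edge standing 10 mm up (22 degrees), 0.38 rad = shut, flat, top 80 mm over the tub's underside. Springs back up if let go before about 0.2 rad; beyond that it snaps down by itself and stays. Takes about 7 N, pressed 10 mm from the outer edge
- rim_near (a joint): rim section on the tub's -x side, 146 mm long along y; works like rim_far
- rim_left (a joint): rim section on the tub's +y side, 96 mm long along x; works like rim_far
- rim_right (a joint): rim section on the tub's -y side, 96 mm long along x; works like rim_far
- rim_far_pad (a point): ribbed pressing place on top of the +x rim section, middle of its length, 10 mm in from its outer edge; moves with the section. Shut, it is at (67, 0, 80) mm from the tub's origin in the tub's axes
- rim_near_pad (a point): the same on the -x section; shut at (-67, 0, 80) mm in the tub's axes
- rim_left_pad (a point): the same on the +y section; shut at (0, 92, 80) mm in the tub's axes
- rim_right_pad (a point): the same on the -y section; shut at (0, -92, 80) mm in the tub's axes
- tomato_tin: food tin, 75 mm across, 58 mm high, loose beside the tub; origin at the centre of its underside; to be left alone
- garlic: bulb of garlic, 56 mm across and high, loose beside the tub; origin at the centre of its underside; to be left alone
- small_bowl: white bowl, 114 mm across, 51 mm high, loose beside the tub; origin at the centre of its underside; to be left alone

How it is judged:
At the end, for the whole second after the job is handed in: all four rim sections are snapped down (each joint above 0.34 rad of 0.38), the tub stands flat and still on the worktop, less than 60 mm from where it stood (value of joint each of rim_far, rim_near, rim_left, rim_right above 0.34 rad and distance of tub from where it was at the start of the episode below 0.06 m and angle between tub's own z axis and vertical below 0.05 rad and linear speed of tub below 0.02 m/s); the robot touches nothing.
It fails at once if the tub is lifted off the worktop (15 mm) or tilted (0.15 rad) (height (world z) of tub above 0.015 m or angle between tub's own z axis and vertical above 0.15 rad).
It fails at once if the tub is shoved 60 mm or more from its place (distance of tub from where it was at the start of the episode above 0.06 m).
It fails at once if the tin, the garlic or the bowl is moved by more than 30 mm (distance of any of tomato_tin, garlic, small_bowl from where it was at the start of the episode above 0.03 m).
It also fails if it takes over 48 s, if anything falls off the work surface, if the arm or the gripper's body presses on something with over 40 N, if the wrist force passes 120 N, or if a joint passes its speed limit or range.

ROBOT

A 6-joint arm with a two-finger parallel gripper is mounted at the origin on a cart in front of the work surface, level with it; the furniture and walls round the work are solid. World frame = base frame: x ahead of the robot, y to its left, z up, the work surface at z = 0. Lengths are in m, angles in rad, forces in N, time in s.
With the tool pointing down it reaches from about 0.35 to 0.85 m from the base axis. Payload 8.1 kg.
Tool frame: the origin (TCP) lies between the finger pads; the fingertips stand 11 mm ahead of it and the grasp point (between the pads) lies 8 mm behind it (robot.tips_ahead is the distance from the TCP to the fingertips, in m); z points along the fingers, y is the line along which they close (so a half turn about z gives the same grasp; the last joint's range is limited). The gripper opens to 93 mm and grips with 3 to 60 N. Pads are 15 mm wide; open, the fingers measure 128 mm over their backs; the gripper's body (75 mm by 188 mm) begins 65 mm behind the grasp point.
Start: joints at [1.151, 0.13, 1.488, -0, 1.523, -0.085], TCP at [0.197, 0.567, 0.23] pointing down, gripper open.
Joint ranges: [-2.96, 2.96], [-0.89, 2.26], [0.02, 2.5], [-1.34, 4.48], [0, 2.73], [-2.66, 2.66]. Speed limits (rad/s): [2.39, 2.39, 2.79, 3.14, 3.14, 3.14].

INTERFACE

Orientations are given as a rotation vector (axis times angle).
In Python, from plant import robot gives the robot as it stands. The module is installed in compiled form; this text tells all that it offers.
- The arm moves only by the tool move_arm, never from a script. Its argument "deltas" is one flat list of numbers, 7 for each row, row after row: the shift along the tool's x, y, z in m, then the turn, a rotation vector about the tool's x, y, z in rad, then the opening, from 0 (shut) to 1 (fully open). A call has 1 to 12 rows; each row is the pose to reach, as a shift and turn from the pose commanded when the call began, along the tool's axes at that moment; what a row does not reach only later rows make up. A row lasts 1/8 s, in which the tool goes at most 62.5 mm and 10.7 degrees, less where a joint would pass 70% of its speed; a pose out of reach is approached as far as the arm can. A call with a gripper value outside its range is refused whole. The fingers move at their own pace and stop on an object; "squeeze" is the grip in N (left out, the last holds). Time passes only in rows, so rows that repeat a pose let the fingers close. It gives the time, the measured TCP pose, the force, the opening and the grip force at its end, in the units of the state.
- robot.read_state(): the state, without advancing time (a new reading comes with each control period).
- robot.read_camera(name): name is "scene" or "side" or "wrist"; returns (picture, depth): 420x560x3 uint8, red, green, blue; 420x560 float32, m along the optical axis (not along the pixel's ray), 0 where there is no reading.
- robot.camera_model(name): a dict with "K" (3x3 intrinsics, pixels), "k1" (the pictures are not rectified: a ray, as slopes to the right and down, at radius r is drawn at 1 + k1 r^2 times it, then the intrinsics apply), "R" (3x3) and "t" (3): a world point X has camera coordinates R X + t; the wrist camera has in their place "tool_from_camera" (4x4, takes a point from camera to tool coordinates, whose origin is the TCP and whose axes are the flange's). Camera axes: x right, y down, z forward; pixel columns grow to the right and rows downward; lengths in m; the calibration is good to about 2 mm. A picture is of the moment at which its call begins: read the wrist's pose just before it. camera_model takes no time and is no camera call.
- robot.close_job(): hands the job in; it is judged then, once.
Trained networks look in the newest picture that a camera, given by its name, has taken for a name from the list of things; names that differ only in an ending like _2 or _b are one class to them, and where a whole thing is asked for, a point or a joint stands for the part that bears it (a point fixed in the world has none). Each returns a list of dicts, best first, with "confidence" (0 to 1); they miss things now and then, are a little off and sometimes report something else, mostly with a low value. They report only what shows in the picture. A call takes as long as a camera call.
- robot.recognise(camera, label): "uv" ([column, row] in pixels, amid what is visible of it).
The state is a dict: "t": time; "q": joint angles; "dq": joint speeds; "joint_torque": joint torques, N m; "tool_pos": TCP position; "orientation": TCP orientation; "force": force on the tool from outside, world axes, zero at the start; "wrist_torque": the same for the moment, N m; "opening": finger opening in m; "gripper_force": force on a finger pad.
Only numpy, scipy, OpenCV 4.12 (cv2) and the standard library are available. Lean on these libraries where they do the work, as an engineer would, in place of code of your own. Each camera call takes 0.05 s, during which the arm holds its last target. There are 200 camera calls.

## Working session

There is one attempt and no reset: what is moved stays moved. The work goes in short steps, Python scripts to look and compute and a tool call to move; the robot and the scene stay as the last step left them, time stands still between calls to the robot, and variables do not carry over. Pictures are saved under pics/ and viewed, at most 10 in all, crops included, and the job is handed in when it is done.

Besides the shell and the picture viewer there is one more tool, called after "Call:" as name(argument=value, ...), one argument or row to a line, values as JSON. move_arm: Moves the arm, as the interface text tells. Its arguments: {"type":"object","properties":{"deltas":{"type":"array","items":{"type":"number"}},"squeeze":{"type":"number"}},"required":["deltas"]}

```bash
mkdir -p pics; cat > h.py <<'E'
import numpy as np, cv2
from plant import robot
from scipy.spatial.transform import Rotation as Ro
def cloud(name):
    s=robot.read_state(); im,d=robot.read_camera(name); m=robot.camera_model(name)
    K=np.array(m["K"],float); v,u=np.mgrid[0:d.shape[0],0:d.shape[1]]
    pts=np.stack([u.ravel(),v.ravel()],1).astype(float)[:,None]
    n=cv2.undistortPoints(pts,K,np.array([m["k1"],0,0,0.]))[:,0].reshape(d.shape+(2,))
    c=np.dstack([n*d[...,None],d])
    if name=="wrist":
        T=np.array(m["tool_from_camera"]); c=c@T[:3,:3].T+T[:3,3]
        W=c@Ro.from_rotvec(s["orientation"]).as_matrix().T+s["tool_pos"]
    else: W=(c-np.array(m["t"]))@np.array(m["R"])
    W[d==0]=np.nan
    return im,d,W
E
python3 - <<'E'
from h import *
s=robot.read_state(); print({k:np.round(v,3).tolist() for k,v in s.items()}, robot.tips_ahead)
ims=[]
for n in ("scene","side"):
    im,d,W=cloud(n); ims.append(im); np.save(n+".npy",W); cv2.imwrite(n+".png",im[...,::-1])
    for l in ("tub","rim_far_pad","rim_near_pad","rim_left_pad","rim_right_pad","tomato_tin","garlic","small_bowl"):
        for r in robot.recognise(n,l)[:2]:
            u,v=np.round(r["uv"]).astype(int); print(n,l,u,v,round(r["confidence"],2),np.round(W[v,u],3))
cv2.imwrite("pics/a.png",cv2.resize(np.hstack(ims)[...,::-1],(800,300)))
cv2.imwrite("pics/b.png",ims[0][...,::-1])
E
```

```text
{'t': 0.0, 'q': [1.151, 0.131, 1.489, 0.0, 1.523, -0.085], 'dq': [0.001, -0.001, -0.001, 0.001, -0.001, -0.0], 'joint_torque': [0.003, -55.985, -49.176, 0.077, 0.036, -0.0], 'tool_pos': [0.197, 0.566, 0.229], 'orientation': [-0.523, -3.097, 0.003], 'force': [0.103, 0.666, -0.213], 'wrist_torque': [-0.002, -0.0, 0.055], 'gripper_force': 0.0, 'opening': 0.093} 0.011
scene tub 327 226 0.88 [ 0.526 -0.184  0.074]
scene rim_far_pad 311 193 0.93 [ 0.606 -0.242  0.085]
scene rim_near_pad 345 234 0.58 [ 0.477 -0.176  0.088]
scene rim_left_pad 299 233 0.86 [ 0.562 -0.123  0.086]
scene rim_left_pad 265 273 0.33 [ 0.58  -0.02   0.043]
scene tomato_tin 306 177 0.89 [ 0.663 -0.31   0.055]
scene garlic 265 275 0.8 [ 0.577 -0.017  0.042]
scene small_bowl 385 186 0.55 [ 0.49  -0.442  0.012]
scene small_bowl 346 235 0.28 [ 0.475 -0.178  0.085]
side tub 306 208 0.62 [ 0.542 -0.174  0.073]
side rim_far_pad 284 186 0.86 [ 0.606 -0.23   0.089]
side rim_near_pad 334 202 0.62 [ 0.476 -0.19   0.09 ]
side rim_left_pad 293 213 0.94 [ 0.57  -0.135  0.086]
side rim_right_pad 325 175 0.8 [ 0.507 -0.301  0.086]
side rim_right_pad 334 204 0.38 [ 0.475 -0.181  0.09 ]
side tomato_tin 262 173 0.89 [ 0.681 -0.323  0.052]
side garlic 279 262 0.69 [ 0.583 -0.015  0.041]
side small_bowl 336 164 0.84 [ 0.48  -0.452  0.02 ]
```

View pics/a.png

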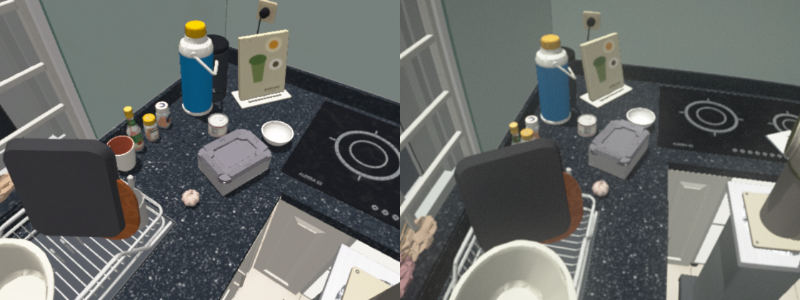

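The tub sits near (0.54, -0.21) with a yaw of about -20°. In the left image the tin is at (218,125), the bowl at (277,133) and the garlic at (191,198). Next I'll refine the pose and check the swing path for obstacles.

```bash
python3 - <<'E'
from h import *
P=np.vstack([np.load(n+".npy").reshape(-1,3) for n in ("scene","side")]); P=P[~np.isnan(P).any(1)]
rho=np.hypot(P[:,0],P[:,1]); az=np.degrees(np.arctan2(P[:,1],P[:,0]))
for a in range(-60,90,10):
    m=(az>=a)&(az<a+10)&(rho<.75)&(rho>.3)
    print(a, [round(float(np.percentile(P[m&(rho>=r)&(rho<r+.15),2],99.5)),2) if (m&(rho>=r)&(rho<r+.15)).sum()>20 else None for r in (.3,.45,.6)])
for n in("scene","side"):
    W=np.load(n+".npy"); W=W[~np.isnan(W).any(2)]
    k=(np.hypot(W[:,0]-.54,W[:,1]+.213)<.15)&(W[:,2]>.066)&(W[:,2]<.12)
    (c,s,a)=cv2.minAreaRect((W[k,:2]*1000).astype(np.float32)); print(n,c,s,a,k.sum())
    k&=(W[:,2]<.076); print(cv2.minAreaRect((W[k,:2]*1000).astype(np.float32)))
E
```

```text
-60 [0.01, 0.01, 0.01]
-50 [0.01, 0.05, 0.05]
-40 [0.0, 0.09, 0.09]
-30 [0.0, 0.09, 0.09]
-20 [0.0, 0.09, 0.09]
-10 [0.0, 0.05, 0.03]
0 [0.0, 0.11, 0.33]
10 [0.0, 0.11, 0.34]
20 [0.0, 0.0, 0.24]
30 [0.0, 0.0, 0.22]
40 [None, None, None]
50 [None, None, None]
60 [None, None, None]
70 [None, None, None]
80 [None, None, None]
scene (541.0076293945312, -213.55992126464844) (209.53012084960938, 158.8427276611328) 68.4997329711914 4809
((539.60107421875, -212.99560546875), (209.14065551757812, 154.94175720214844), 68.76653289794922)
side (540.6987915039062, -213.74172973632812) (211.19223022460938, 157.25828552246094) 68.59612274169922 3501
((535.697509765625, -193.9808807373047), (187.29788208007812, 145.39315795898438), 60.02494430541992)
```

```bash
python3 - <<'E'
from h import *
W=np.load("scene.npy")
for u,v in [(84,265),(20,200),(150,200),(30,320),(150,325),(20,390),(265,100),(180,215),(190,300)]: print(u,v,W[v,u].round(3))
im,d,_=cloud("wrist"); cv2.imwrite("pics/w.png",im[...,::-1])
E
```

```text
84 265 [0.742 0.225 0.237]
20 200 [0.833 0.227 0.334]
150 200 [ 0.896 -0.001  0.096]
30 320 [0.931 0.334 0.002]
150 325 [0.652 0.214 0.113]
20 390 [0.741 0.409 0.108]
265 100 [ 0.822 -0.356  0.202]
180 215 [ 0.812 -0.012  0.088]
190 300 [0.607 0.149 0.152]
```

View pics/b.png

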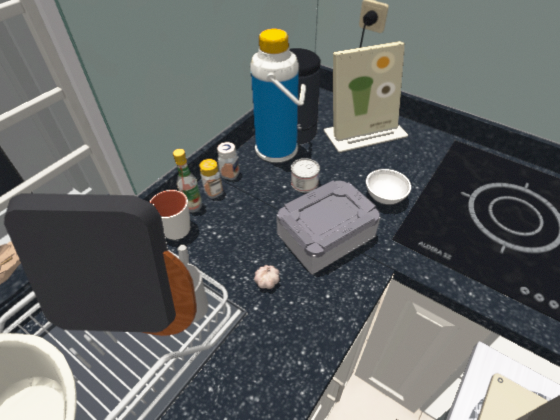

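View pics/w.png

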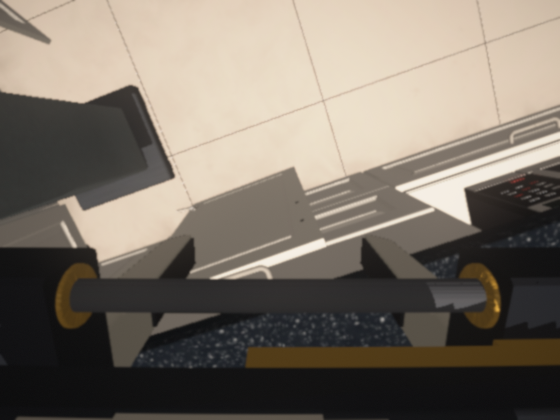

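The black board at the rack, near (0.74, 0.22) with its top at about 0.35, lies outside the chord to the tub. The other image shows the wrist view over the cart with the fingers in frame. The tool's y axis is already within 2° of the tub's y axis, so I'll rise and fly above the tub with the fingers closed.

Call:
move_arm(
  deltas=[0, 0, -0.06, 0, 0, 0, 0, -0.04, -0.043, -0.071, 0, 0, 0.038, 0, -0.08, -0.086, -0.071, 0, 0, 0.038, 0, -0.12, -0.129, -0.071, 0, 0, 0.038, 0, -0.16, -0.172, -0.071, 0, 0, 0.038, 0, -0.2, -0.214, -0.071, 0, 0, 0.038, 0, -0.24, -0.257, -0.071, 0, 0, 0.038, 0, -0.28, -0.3, -0.071, 0, 0, 0.038, 0, -0.32, -0.343, -0.071, 0, 0, 0.038, 0, -0.36, -0.386, -0.071, 0, 0, 0.038, 0, -0.4, -0.429, -0.071, 0, 0, 0.038, 0, -0.44, -0.472, -0.071, 0, 0, 0.038, 0],
  squeeze=10,
)

```text
t: 2.45
tool_pos: [0.4581, -0.0256, 0.301]
orientation: [0.582, 3.086, 0.0]
force: [0.5, 0.5, 0.4]
opening: 0.0006
gripper_force: 0.0
```

Call:
move_arm(
  deltas=[-0.04, -0.043, 0, 0, 0, 0, 0, -0.08, -0.086, 0, 0, 0, 0, -0.11, -0.12, 0, 0, 0, 0, -0.14, -0.15, 0, 0, 0, 0, -0.14, -0.15, 0, 0, 0, 0, -0.14, -0.15, 0, 0, 0, 0, -0.14, -0.15, 0, 0, 0, 0],
)

```text
$.deltas: bad value
```

```bash
cat > m.py <<'E'
from h import *
import sys
s=robot.read_state(); im,d,W=cloud("wrist"); cv2.imwrite("pics/%s.png"%sys.argv[1],im[...,::-1])
M=W.reshape(-1,3); M=M[~np.isnan(M).any(1)]
k=(np.hypot(M[:,0]-.54,M[:,1]+.213)<.15)&(M[:,2]>.05)&(M[:,2]<.1)
r=cv2.minAreaRect((M[k,:2]*1000).astype(np.float32)); print(r,k.sum())
q=M[(np.abs(M[:,0]-.541)<.03)&(np.abs(M[:,1]+.213)<.04)]
if len(q): print("panel z",np.median(q[:,2]))
c=np.array([.541,-.2135]); a=np.radians(-21.4); ex=np.array([np.cos(a),np.sin(a)]); ey=np.array([-ex[1],ex[0]])
L=(M[:,:2]-c)
x,y=L@ex,L@ey
for n,X,Y in(("far",.067,0),("near",-.067,0),("left",0,.092),("right",0,-.092)):
    m=(np.hypot(x-X,y-Y)<.006)&(M[:,2]>.05)&(M[:,2]<.12); print(n,"padz",np.median(M[m,2]) if m.any() else None)
R=Ro.from_rotvec(s["orientation"]).as_matrix()
print("t",s["t"],"tool",s["tool_pos"].round(4) if hasattr(s["tool_pos"],"round") else s["tool_pos"],"y-axis deg",np.degrees(np.arctan2(R[1,1],R[0,1])))
for n,X,Y in(("far",.067,0),("near",-.067,0),("left",0,.088),("right",0,-.088)):
    p=np.r_[c+X*ex+Y*ey,.080+.011]; print(n,p.round(4),"tool delta",(R.T@(p-s["tool_pos"])).round(4))
E
python3 m.py c
```

```text
((538.3018798828125, -215.82000732421875), (203.48599243164062, 154.47425842285156), 71.13954162597656) 4874
far padz None
near padz 0.08867628258138072
left padz None
right padz None
t 2.45 tool [ 0.4581 -0.0256  0.301 ] y-axis deg 68.6263790711318
far [ 0.6034 -0.2379  0.091 ] tool delta [-0.2124 -0.1449  0.2102]
near [ 0.4786 -0.1891  0.091 ] tool delta [-0.0784 -0.1448  0.21  ]
left [ 0.5731 -0.1316  0.091 ] tool delta [-0.1455 -0.0568  0.2101]
right [ 0.5089 -0.2954  0.091 ] tool delta [-0.1454 -0.2328  0.2101]
```

View pics/c.png

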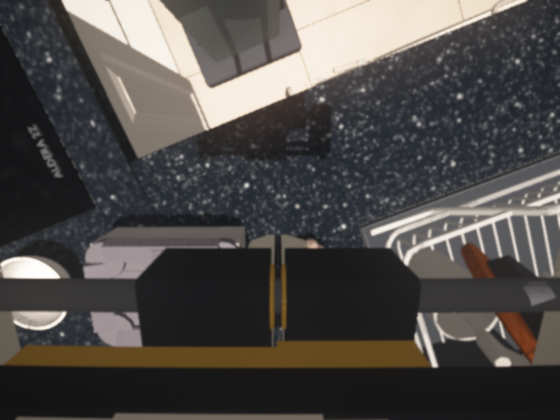

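The wrist view shows the tub around (170,290), the bowl at (35,290) and the garlic hidden near (313,243). The wrist fit agrees with the fixed cameras to 3 mm. The last move was refused, so I'll go straight to a point above the near pad.

Call:
move_arm(
  deltas=[-0.02, -0.036, 0, 0, 0, 0, 0, -0.04, -0.072, 0, 0, 0, 0, 0, -0.06, -0.108, 0.02, 0, 0, 0, 0, -0.078, -0.145, 0.06, 0, 0, 0, 0, -0.078, -0.145, 0.11, 0, 0, 0, 0, -0.078, -0.145, 0.17, 0, 0, 0, 0, -0.078, -0.145, 0.17, 0, 0, 0, 0, -0.078, -0.145, 0.17, 0, 0, 0, 0],
)

```text
t: 3.5
tool_pos: [0.4785, -0.1875, 0.133]
orientation: [0.581, 3.085, -0.001]
force: [0.6, -0.9, 0.6]
opening: 0.0005
gripper_force: 0.0
```

```bash
python3 m.py d; python3 - <<'E'
from h import *
im,_=robot.read_camera("side"); print(robot.recognise("side","tub")[:1])
cv2.imwrite("pics/e.png",cv2.resize(im[100:310,180:460,::-1],(784,588)))
E
```

```text
((519.5673217773438, -208.00877380371094), (208.50811767578125, 109.9486312866211), 68.81370544433594) 10400
panel z 0.07416370104903182
far padz None
near padz 0.08875109792915548
left padz None
right padz None
t 3.5 tool [ 0.4785 -0.1875  0.133 ] y-axis deg 68.65603120295619
far [ 0.6034 -0.2379  0.091 ] tool delta [-0.1346 -0.0015  0.0423]
near [ 0.4786 -0.1891  0.091 ] tool delta [-0.0006 -0.0014  0.042 ]
left [ 0.5731 -0.1316  0.091 ] tool delta [-0.0677  0.0865  0.0421]
right [ 0.5089 -0.2954  0.091 ] tool delta [-0.0675 -0.0895  0.0421]
[{'uv': [304.3, 209.8], 'confidence': 0.58}]
```

View pics/e.png

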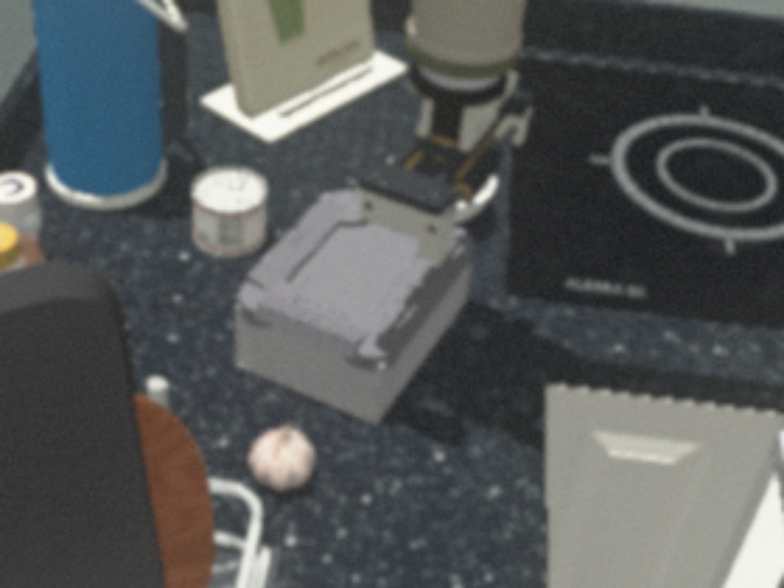

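The closed fingertips are at about (430,215) in the crop, over the near rim. The near edge measures -77 mm in the tub's axes, which matches the given size. Pressing down now.

Call:
move_arm(
  deltas=[0, -0.001, 0.02, 0, 0, 0, 0, 0, -0.001, 0.028, 0, 0, 0, 0, 0, -0.001, 0.032, 0, 0, 0, 0, 0, -0.001, 0.036, 0, 0, 0, 0, 0, -0.001, 0.04, 0, 0, 0, 0, 0, -0.001, 0.042, 0, 0, 0, 0, 0, -0.001, 0.042, 0, 0, 0, 0],
)

```text
t: 4.53
tool_pos: [0.4778, -0.1883, 0.0912]
orientation: [0.582, 3.086, -0.001]
force: [-9.5, 4.5, 21.2]
opening: 0.0004
gripper_force: 10.1
```

Call:
move_arm(
  deltas=[0, 0, -0.035, 0, 0, 0, 0, -0.045, 0, -0.035, 0, 0, 0, 0, -0.09, 0, -0.035, 0, 0, 0, 0, -0.134, 0, -0.035, 0, 0, 0, 0, -0.134, 0, -0.035, 0, 0, 0, 0],
)

```text
t: 5.15
tool_pos: [0.6035, -0.2375, 0.1221]
orientation: [-0.582, -3.086, -0.0]
force: [0.4, 0.3, -0.2]
opening: 0.0009
gripper_force: 0.0
```

```bash
python3 m.py f
```

```text
((544.7515869140625, -217.65780639648438), (203.16453552246094, 149.63729858398438), 68.743896484375) 82383
panel z 0.07467457409902445
far padz 0.08543842513894917
near padz 0.08052846181219211
left padz 0.08830601978411487
right padz 0.08668791343248355
t 5.15 tool [ 0.6035 -0.2375  0.1221] y-axis deg 68.64301878817979
far [ 0.6034 -0.2379  0.091 ] tool delta [-0.0001 -0.0004  0.0311]
near [ 0.4786 -0.1891  0.091 ] tool delta [ 0.1339 -0.0003  0.0313]
left [ 0.5731 -0.1316  0.091 ] tool delta [0.0669 0.0876 0.0312]
right [ 0.5089 -0.2954  0.091 ] tool delta [ 0.067  -0.0884  0.0312]
```

The near section is shut: its pad is at 80.5 mm. The tub slid about 5 mm along its +x, so I'll shift the far press by that much.

Call:
move_arm(
  deltas=[-0.005, -0.001, 0.012, 0, 0, 0, 0, -0.005, -0.001, 0.018, 0, 0, 0, 0, -0.005, -0.001, 0.022, 0, 0, 0, 0, -0.005, -0.001, 0.026, 0, 0, 0, 0, -0.005, -0.001, 0.029, 0, 0, 0, 0, -0.005, -0.001, 0.03, 0, 0, 0, 0, -0.005, -0.001, 0.03, 0, 0, 0, 0],
)

```text
t: 6.08
tool_pos: [0.6058, -0.2395, 0.0932]
orientation: [-0.582, -3.086, -0.0]
force: [0.3, 0.0, -0.9]
opening: 0.0004
gripper_force: 0.0
```

Call:
move_arm(
  deltas=[0, 0, -0.03, 0, 0, 0, 0, 0.036, 0.044, -0.035, 0, 0, 0, 0, 0.072, 0.088, -0.035, 0, 0, 0, 0, 0.072, 0.088, -0.035, 0, 0, 0, 0, 0.072, 0.088, -0.035, 0, 0, 0, 0],
)

```text
t: 6.7
tool_pos: [0.5715, -0.1316, 0.129]
orientation: [0.581, 3.087, -0.001]
force: [-0.5, -1.0, -0.1]
opening: 0.0003
gripper_force: 0.0
```

```bash
python3 m.py g
```

```text
((544.494384765625, -214.55001831054688), (204.8153076171875, 154.96580505371094), 68.82644653320312) 44565
panel z 0.07448388921804815
far padz None
near padz 0.0804872081177033
left padz 0.08849914209964607
right padz 0.08668265238358305
t 6.7 tool [ 0.5715 -0.1316  0.129 ] y-axis deg 68.68499697825433
far [ 0.6034 -0.2379  0.091 ] tool delta [-0.0684 -0.0874  0.0381]
near [ 0.4786 -0.1891  0.091 ] tool delta [ 0.0656 -0.0872  0.038 ]
left [ 0.5731 -0.1316  0.091 ] tool delta [-0.0015  0.0007  0.038 ]
right [ 0.5089 -0.2954  0.091 ] tool delta [-0.0012 -0.1753  0.0381]
```

View pics/g.png

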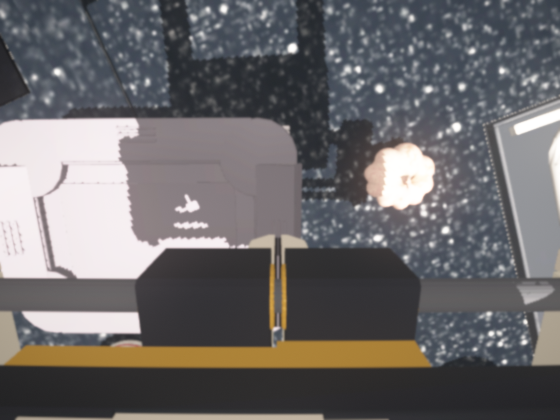

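The near rim is flat (top of the tub, row 120–190) and the tub's footprint is now 155 mm, so the far rim appears shut too. The garlic at (400,177) is well clear. Pressing the left rim.

Call:
move_arm(
  deltas=[-0.005, 0.002, 0.018, 0, 0, 0, 0, -0.005, 0.002, 0.024, 0, 0, 0, 0, -0.005, 0.002, 0.028, 0, 0, 0, 0, -0.005, 0.002, 0.032, 0, 0, 0, 0, -0.005, 0.002, 0.035, 0, 0, 0, 0, -0.005, 0.002, 0.037, 0, 0, 0, 0, -0.005, 0.002, 0.037, 0, 0, 0, 0],
)

```text
t: 7.62
tool_pos: [0.5766, -0.1315, 0.0917]
orientation: [0.582, 3.087, -0.0]
force: [0.4, 0.9, 0.0]
opening: 0.0003
gripper_force: 0.0
```

Call:
move_arm(
  deltas=[0, 0, -0.035, 0, 0, 0, 0, 0, -0.06, -0.037, 0, 0, 0, 0, 0, -0.12, -0.037, 0, 0, 0, 0, 0, -0.177, -0.037, 0, 0, 0, 0, 0, -0.177, -0.037, 0, 0, 0, 0, 0, -0.177, -0.037, 0, 0, 0, 0],
)

```text
t: 8.38
tool_pos: [0.5121, -0.296, 0.1285]
orientation: [-0.584, -3.087, -0.001]
force: [0.3, 1.0, 0.4]
opening: 0.0006
gripper_force: 0.0
```

```bash
python3 m.py h
```

```text
((542.4745483398438, -217.8839569091797), (208.29212951660156, 153.7071990966797), 68.50617980957031) 46590
panel z 0.07429345370563659
far padz None
near padz 0.08028631381571627
left padz 0.08037931523537353
right padz 0.08669647360358453
t 8.375 tool [ 0.5121 -0.296   0.1285] y-axis deg 68.58351978386911
far [ 0.6034 -0.2379  0.091 ] tool delta [-0.0638  0.0874  0.0375]
near [ 0.4786 -0.1891  0.091 ] tool delta [0.0702 0.0873 0.0376]
left [ 0.5731 -0.1316  0.091 ] tool delta [0.0032 0.1753 0.0376]
right [ 0.5089 -0.2954  0.091 ] tool delta [ 0.0032 -0.0007  0.0375]
```

The left section is shut at 80.4 mm. Now the right one, with a 3 mm shift.

Call:
move_arm(
  deltas=[0, -0.003, 0.018, 0, 0, 0, 0, 0, -0.003, 0.024, 0, 0, 0, 0, 0, -0.003, 0.028, 0, 0, 0, 0, 0, -0.003, 0.032, 0, 0, 0, 0, 0, -0.003, 0.035, 0, 0, 0, 0, 0, -0.003, 0.037, 0, 0, 0, 0, 0, -0.003, 0.037, 0, 0, 0, 0],
)

```text
t: 9.3
tool_pos: [0.5111, -0.299, 0.0916]
orientation: [0.582, 3.087, 0.0]
force: [-0.4, -0.2, -0.1]
opening: 0.0005
gripper_force: 0.0
```

Call:
move_arm(
  deltas=[0, 0, -0.04, 0, 0, 0, 0, 0, 0, -0.09, 0, 0, 0, 0, 0, 0.05, -0.14, 0, 0, 0, 0, -0.03, 0.09, -0.18, 0, 0, 0, 0, -0.08, 0.09, -0.18, 0, 0, 0, 0, -0.13, 0.09, -0.18, 0, 0, 0, 0, -0.13, 0.09, -0.18, 0, 0, 0, 0, -0.13, 0.09, -0.18, 0, 0, 0, 0],
)

```text
t: 10.3
tool_pos: [0.6644, -0.2624, 0.2709]
orientation: [-0.582, -3.086, -0.001]
force: [-0.8, 0.0, -0.5]
opening: 0.0008
gripper_force: 0.0
```

```bash
python3 m.py i; sed -i 's/\.541,-\.2135\]/.5435,-.2145]/' m.py; python3 m.py i | grep padz; python3 - <<'E'
from h import *
im,d,W=cloud("side"); robot_=[ (l,[np.round(W[int(r["uv"][1]),int(r["uv"][0])],3).tolist() for r in robot.recognise("side",l)[:1]]) for l in ("tomato_tin","garlic","small_bowl")]; print(robot_)
cv2.imwrite("pics/j.png",cv2.resize(im[100:310,180:460,::-1],(784,588)))
W=W[~np.isnan(W).any(2)]; k=(np.hypot(W[:,0]-.5435,W[:,1]+.2145)<.14)&(W[:,2]<.13); c=np.array([.5435,-.2145]);a=np.radians(-21.4)
x=(W[:,:2]-c)@[np.cos(a),np.sin(a)]; y=(W[:,:2]-c)@[-np.sin(a),np.cos(a)]
for n,X,Y in(("far",.067,0),("near",-.067,0),("left",0,.092),("right",0,-.092)):
    m=k&(np.hypot(x-X,y-Y)<.008)&(W[:,2]>.06); print(n,np.median(W[m,2]) if m.any() else None)
E
```

```text
((550.8743896484375, -219.8756103515625), (205.028076171875, 137.77130126953125), 68.57088470458984) 27913
panel z 0.07406941732766972
far padz 0.08043337391916364
near padz None
left padz 0.08033198089274166
right padz 0.08040097566071867
t 10.3 tool [ 0.6644 -0.2624  0.2709] y-axis deg 68.64298238315408
far [ 0.6034 -0.2379  0.091 ] tool delta [0.0655 0.0005 0.18  ]
near [ 0.4786 -0.1891  0.091 ] tool delta [0.1995 0.0006 0.1802]
left [ 0.5731 -0.1316  0.091 ] tool delta [0.1324 0.0885 0.1801]
right [ 0.5089 -0.2954  0.091 ] tool delta [ 0.1326 -0.0875  0.1801]
far padz 0.08050865600404565
near padz None
left padz 0.0802753802925283
right padz 0.08057558609140689
[('tomato_tin', [[0.683, -0.323, 0.051]]), ('garlic', [[0.583, -0.012, 0.041]]), ('small_bowl', [])]
far 0.08074032703062294
near 0.08039409554620126
left 0.07967404037979506
right 0.08074136029368972
```

View pics/i.png

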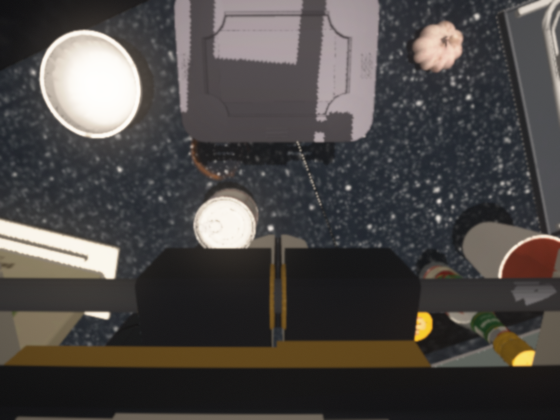

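View pics/j.png

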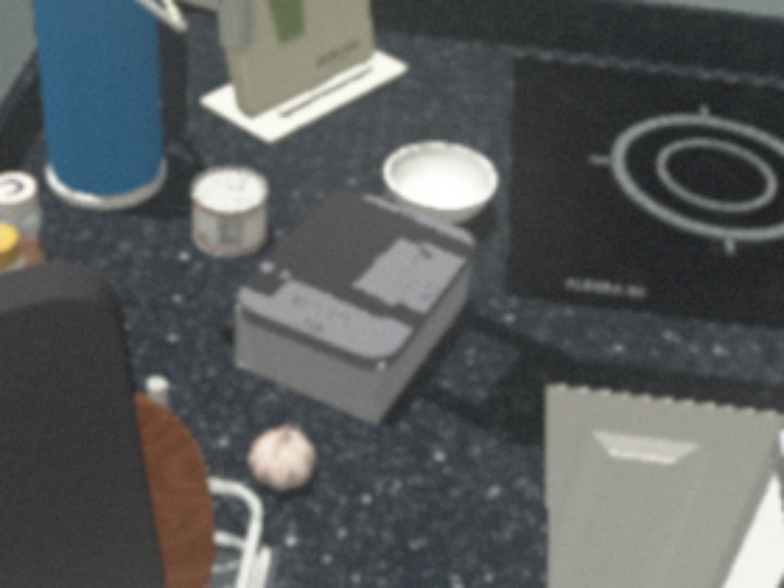

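All four rims lie flat, with pads at 79.7–80.7 mm. The tin (230,210), garlic (282,458) and bowl (440,180) in the side view stand where they were. The arm is clear of everything, so I'm handing in.

```bash
python3 -c "
from plant import robot
print(robot.close_job())"
```

```text
the job is handed in; nothing more can be done
None
```

All four rim sections are pressed shut, with pads measured at about 80 mm; the tub slid only a few millimetres, the tin, garlic and bowl look undisturbed, and the job is handed in (no verdict was returned).

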